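Slide the press mould home and hold the tamper on its mark

TASK

Slide the aluminium press mould along its track until it is right up against the orange stop. Then pick up the wooden tamper and stand its foot on the red mark of the mould's springy white plate, upright and with the foot lined up with the oblong mark, and press down gently with about 5 N so that the plate sinks roughly halfway. Finish while still holding the tamper pressed there, with the mould still at its stop; never press hard, and leave the cup, paddle and chopsticks where they are.

Things in the scene. Friction and masses are not known exactly. Their poses are not given: they have to be found in the camera images.
- track: Dark steel track of the press, fixed on the cutting board (board top at z = 24 mm), 80 mm wide (x), 300 mm long (y), 8 mm thick. Origin: centre of its underside. Its y axis is the sliding direction and points to the orange stop block, which is 80 x 18 mm and rises to 40 mm above the origin at the +y end. The mould, its plate and the black grip ride on the track.
- mould (a joint): Position of the sliding mould along the track's y axis, m: 0 = farthest from the stop, 0.160 = against the orange stop (rigid end). It starts somewhere from 0 to 0.08, stays where it is left, and takes about 3 N to slide. The mould is a square open aluminium frame, 96 mm outside, 88 mm inside, on a 104 mm square carriage plate; its rim is 56 mm above the track's underside.
- mould_handle (a point): Grip point of the black upright post fixed to the mould on the track's -x side, 86 mm from the middle of the mould. The post is 16 mm (track x) by 14 mm (track y); its top is 15 mm above this point, and it is clear for 35 mm below this point, down to an 8 mm thick bracket; 30 mm free between post and mould wall. The point moves with the mould; axes as the track.
- plate (a joint): How far the white plate inside the mould is pressed down, m: 0 = up, 0.018 = bottomed. Spring: about 1.5 N starts it moving and 0.4 N more is needed for each mm, so 5 N is about 9 mm down and it bottoms at about 8.7 N.
- mark (a point): Centre of the red oblong mark (56 mm along the track's x axis, 38 mm along its y axis) on top of the white plate (84 mm square), in the middle of the mould. It lies 50 mm above the track's underside while the plate is up (6 mm below the mould's rim) and sinks with the plate. Axes as the track.
- tamper: Loose wooden tamper, about 150 g, standing upright on the cutting board. Foot 48 mm (own x) by 30 mm (own y) by 26 mm tall; above it a flat-sided handle 30 mm (own x) by 22 mm (own y) up to 130 mm. Origin: centre of the foot's underside; z points up along the handle. The foot's long side belongs along the mark's long side (own x along the track's x, either way round).
- cup: Glass measuring cup, 80 mm across the rim, 88 mm tall, loop handle reaching 67 mm from its axis on own +x. Origin: centre of the underside. To be left alone.
- paddle: Green hard rice paddle lying on the board near its far edge, about 230 mm long (own x), 56 mm wide, 10 mm thick. To be left alone.
- chopsticks: Pair of red lacquered chopsticks in a paper band, lying on the board near its far edge, 235 mm long (own x), 16 mm wide, 7 mm thick. To be left alone.
Not all that is in view belongs to the job. Of the things that look like the tamper, the largest one is meant.

How it is judged:
By the outcome, as a careful person would: the job done as asked, in the order asked, and still so for the second after the job is handed in, while the arm keeps its last pose, push and grip.
It also fails if it takes over 58 s, if anything falls off the work surface, if the arm or the gripper's body presses on something with over 40 N, if the wrist force passes 120 N, or if a joint passes its speed limit or range.

ROBOT

A 7-joint arm with a two-finger parallel gripper is mounted at the origin on the work surface. World frame = base frame: x ahead of the robot, y to its left, z up, the work surface at z = 0. Lengths are in m, angles in rad, forces in N, time in s.
With the tool pointing down it reaches from about 0.35 to 0.9 m from the base axis. Payload 8.1 kg.
Tool frame: the origin (TCP) lies midway between the tips of the shut fingers; the grasp point (between the pads) lies 19 mm behind it; z points along the fingers, y is the line along which they close (so a half turn about z gives the same grasp; the last joint's range is limited). The gripper opens to 92 mm and grips with 3 to 60 N. Pads are 19 mm wide; open, the fingers measure 130 mm over their backs; the gripper's body (75 mm by 190 mm) begins 47 mm behind the grasp point.
Start: joints at [1.175, 0.434, 0.025, 1.573, -0.012, 1.134, -0.075], TCP at [0.18, -0.598, 0.227] pointing down, gripper open.
Joint ranges: [-2.62, 2.62], [-0.44, 2.09], [-1.27, 1.32], [0.08, 2.57], [-1.32, 4.46], [0.12, 2], [-2.74, 2.74]. Speed limits (rad/s): [2.22, 2.22, 3.01, 3.01, 3.14, 3.14, 3.14].

INTERFACE

Orientations are given as a rotation vector (axis times angle).
In Python, from cell import observe, cams, job gives the robot as it stands. The module is installed in compiled form; this text tells all that it offers.
- The arm moves only by the tool step_arm, never from a script. Its argument "steps" is a list of rows, each a list of 6 numbers: the shift along the world's x, y, z in mm, then the turn, a rotation vector about the world's x, y, z in rad. In form: [[dx, dy, dz, rx, ry, rz], ...]. A call has 1 to 20 rows; each row shifts and turns the commanded pose from where the row before left it; what a row does not reach is not made up. A row lasts 1/12 s, in which the tool goes at most 41.7 mm and 7.16 degrees, less where a joint would pass 70% of its speed; a pose out of reach is approached as far as the arm can. A call with a gripper value outside its range is refused whole. "gripper" is the opening, from 0 (shut) to 1 (fully open), set as the call begins (left out, the last holds). The fingers move at their own pace and stop on an object; "force" is the grip in N (left out, the last holds). Time passes only in rows, so rows that do not move let the fingers close. It gives the time, the measured TCP pose, the force, the opening and the grip force at its end, in the units of the state.
- observe(): the state, without advancing time (a new reading comes with each control period).
- cams.get_image(name): name is "scene" or "top" or "wrist"; returns the picture (420x560x3 uint8, red, green, blue); there is no depth.
- cams.get_calibration(name): a dict with "fov_y" (degrees; the focal length in pixels is half the picture's height over the tangent of half this angle, whatever the lens; pixels are square), "cx", "cy" (the principal point, pixels), "world_to_cam" (4x4, takes a point from world to camera coordinates). Camera axes: x right, y up, looking along -z (the intrinsics and any distortion apply to the point x, -y, -z); pixel columns grow to the right and rows downward; lengths in m; the calibration is good to about 2 mm. The wrist camera is an equidistant fisheye: a pixel r from the principal point sees the ray r / f radians off the axis. A picture is of the moment at which its call begins: read the wrist's pose just before it. get_calibration takes no time and is no camera call; for the wrist camera it gives the pose at the moment of the call.
- job.sign_off(): hands the job in; it is judged then, once.
The state is a dict: "clock": time; "joints": joint angles; "dq": joint speeds; "joint_efforts": joint torques, N m; "position": TCP position; "ee_rot": TCP orientation; "force": force on the tool from outside, world axes, zero at the start; "ft_torque": the same for the moment, N m; "width": opening from 0.0 (shut) to 1.0 (fully open); "gripper_force": force on a finger pad.
Only numpy, scipy, OpenCV 4.12 (cv2) and the standard library are available. Lean on these libraries where they do the work, as an engineer would, in place of code of your own. Each camera call takes 0.05 s, during which the arm holds its last target. There are 200 camera calls.

## Working session

There is one attempt and no reset: what is moved stays moved. The work goes in short steps, Python scripts to look and compute and a tool call to move; the robot and the scene stay as the last step left them, time stands still between calls to the robot, and variables do not carry over. Pictures are saved under pics/ and viewed, at most 10 in all, crops included, and the job is handed in when it is done.

Besides the shell and the picture viewer there is one more tool, called after "Emit:" in YAML: its name, and indented under it one key for each argument. step_arm: Moves the arm, as the interface text tells. Its arguments: {"type":"object","properties":{"steps":{"type":"array","items":{"type":"array","items":{"type":"number"}}},"gripper":{"type":"number"},"force":{"type":"number"}},"required":["steps"]}

```bash
mkdir -p pics; cat > h.py <<'E'
import numpy as np, cv2
from cell import observe, cams, job
def ray(name,u,v,cal=None):
    c=cal or cams.get_calibration(name); f=210/np.tan(np.radians(c['fov_y'])/2)
    a=np.array([(u-c['cx'])/f,(v-c['cy'])/f])
    if name=='wrist':
        r=np.linalg.norm(a)+1e-12; d=np.array([a[0]/r*np.sin(r),-a[1]/r*np.sin(r),-np.cos(r)])
    else: d=np.array([a[0],-a[1],-1.])
    M=np.linalg.inv(np.array(c['world_to_cam'])); return M[:3,3],M[:3,:3]@d
def onz(name,u,v,z,cal=None):
    o,d=ray(name,u,v,cal); return o+d*(z-o[2])/d[2]
def snap(name,fn):
    c=cams.get_calibration(name); im=cams.get_image(name); cv2.imwrite('pics/'+fn,im[:,:,::-1]); return im,c
E
python3 - <<'E'
from h import *
for n in ('scene','top','wrist'):
    im,c=snap(n,n+'0.png'); print(n,c['fov_y'],c['cx'],c['cy'],np.round(np.linalg.inv(c['world_to_cam']),3).tolist(), {k:v for k,v in c.items() if k not in('world_to_cam',)})
print(observe())
E
```

```text
scene 47.58264093742161 273.8401990732211 212.18057536292423 [[0.339, -0.767, 0.545, 1.253], [0.941, 0.287, -0.182, -0.315], [-0.016, 0.574, 0.819, 1.063], [0.0, 0.0, 0.0, 1.0]] {'fov_y': 47.58264093742161, 'cx': 273.8401990732211, 'cy': 212.18057536292423}
top 51.107736914486416 274.92639168004973 210.10562839169745 [[0.014, 0.997, -0.076, 0.492], [-1.0, 0.015, 0.018, -0.072], [0.019, 0.076, 0.997, 1.507], [0.0, 0.0, 0.0, 1.0]] {'fov_y': 51.107736914486416, 'cx': 274.92639168004973, 'cy': 210.10562839169745}
wrist 65.70646984690485 272.2264128862806 206.9044392560924 [[0.289, 0.914, 0.286, 0.258], [-0.957, 0.276, 0.085, -0.574], [-0.001, -0.298, 0.955, 0.383], [0.0, 0.0, 0.0, 1.0]] {'fov_y': 65.70646984690485, 'cx': 272.2264128862806, 'cy': 206.9044392560924}
{'clock': 0.15, 'joints': array([ 1.17539126,  0.4350789 ,  0.02496304,  1.57388935, -0.01159031,
        1.13399052, -0.07510454]), 'dq': array([-0.00152869, -0.00171288, -0.0001592 , -0.00273792,  0.00029731,
       -0.00106583,  0.0002072 ]), 'joint_efforts': array([ 2.57233842e-03, -6.68271875e+01,  9.86224450e-01, -3.14694107e+01,
       -6.04882208e-02,  3.93697363e-02,  7.08713378e-05]), 'position': array([ 0.1802448 , -0.59803867,  0.22611471]), 'ee_rot': array([-3.10682506e+00, -4.58031132e-01,  4.58786276e-04]), 'force': array([ 0.09063556, -0.43576572, -1.30738088]), 'ft_torque': array([ 0.02448298, -0.01928795, -0.00067341]), 'gripper_force': 0.0, 'width': 1.0010139990764373}
```

View pics/scene0.png

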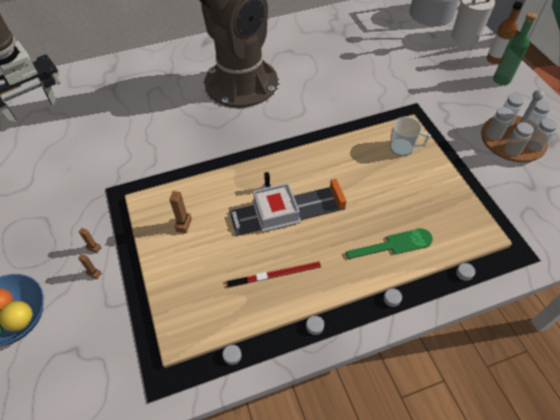

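View pics/top0.png

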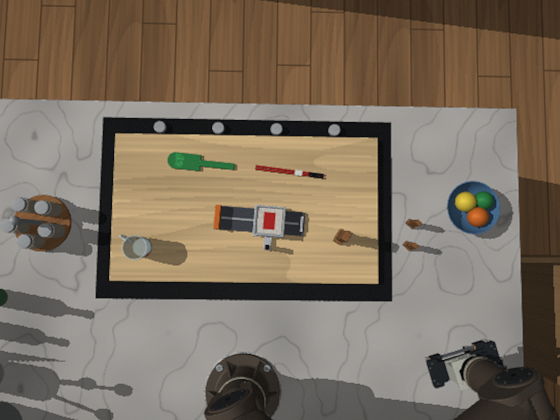

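Scene view: the tamper look-alikes are the one on the board at (180,212), and two small ones on the table at (90,240) and (90,266). In the top view they are at (343,237), (412,223) and (410,246). The board one is the largest, so I choose it. The mould is at top (268,221) with its post at (267,243), and the orange stop is at (218,217).

```bash
python3 - <<'E'
from h import *
im=cv2.imread('pics/top0.png')
a=cv2.resize(im[190:270,200:380],None,fx=4.4,fy=4.4,interpolation=cv2.INTER_CUBIC)
s=cv2.imread('pics/scene0.png'); b=cv2.resize(s[165:245,155:355],None,fx=3.96,fy=3.0,interpolation=cv2.INTER_CUBIC)
b=b[:, :792]; 
cv2.imwrite('pics/crop1.png',np.vstack([cv2.resize(a,(792,352)),cv2.resize(b,(792,240))]))
T=cams.get_calibration('top')
hsv=cv2.cvtColor(im,cv2.COLOR_BGR2HSV)
def comps(m,lo=20):
    n,l,st,ce=cv2.connectedComponentsWithStats(m.astype(np.uint8))
    return [(st[i],ce[i],cv2.minAreaRect(np.argwhere(l==i)[:,::-1].astype(np.float32))) for i in range(1,n) if st[i][4]>lo]
H,S,V=[hsv[:,:,i].astype(int) for i in range(3)]
roi=np.zeros(H.shape,bool); roi[190:275,200:380]=1
red=roi&((H<6)|(H>174))&(S>170)&(V>100)
org=roi&(H>=5)&(H<14)&(S>170)&(V>120)
for nm,m,z in(('red',red,.074),('org',org,.064)):
    for st,ce,r in comps(m): print(nm,st,ce,r,onz('top',*ce,z))
print(hsv[237,343],hsv[217,218],hsv[230,360],hsv[221,268])
E
```

```text
red [264 212  11  17 164] [268.93902439 220.31097561] ((269.0, 220.0), (16.0, 10.0), 90.0) [ 0.56764208 -0.07949654  0.074     ]
org [214 205   7  24 118] [216.91525424 216.30508475] ((216.8729705810547, 216.39755249023438), (4.888929843902588, 23.267684936523438), 5.194429397583008) [0.57884116 0.09141226 0.064     ]
[ 14 146 126] [ 12 197 189] [ 18  94 197] [  0 199 160]
```

View pics/crop1.png

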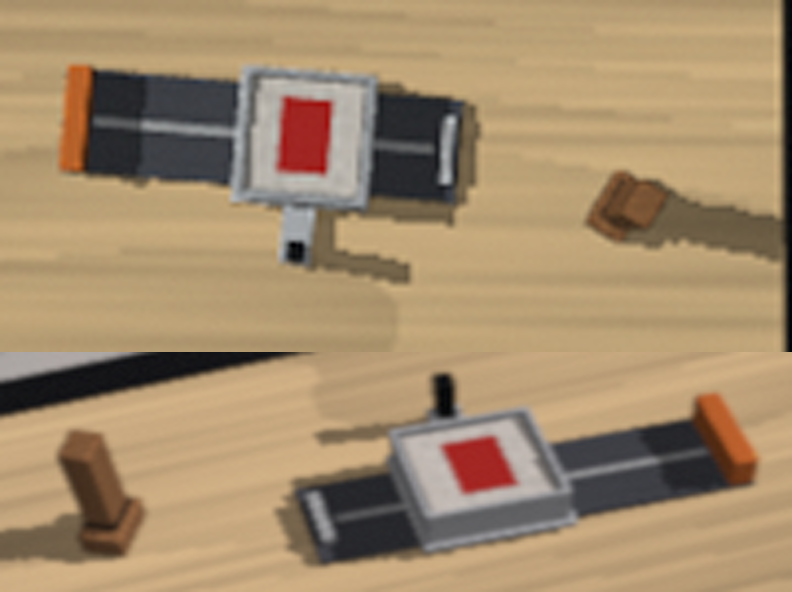

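Emit:
step_arm:
  steps:
    - [18, 20.5, 4, 0, 0, -0.018]
    - [18, 20.5, 4, 0, 0, -0.018]
    - [18, 20.5, 4, 0, 0, -0.018]
    - [18, 20.5, 4, 0, 0, -0.018]
    - [18, 20.5, 4, 0, 0, -0.018]
    - [18, 20.5, 4, 0, 0, -0.018]
    - [18, 20.5, 4, 0, 0, -0.018]
    - [18, 20.5, 4, 0, 0, -0.018]
    - [18, 20.5, 4, 0, 0, -0.018]
    - [18, 20.5, 4, 0, 0, -0.018]
    - [18, 20.5, 4, 0, 0, -0.018]
    - [18, 20.5, 4, 0, 0, -0.018]
    - [18, 20.5, 4, 0, 0, -0.018]
    - [18, 20.5, 4, 0, 0, -0.018]
    - [18, 20.5, 4, 0, 0, -0.018]
    - [18, 20.5, 4, 0, 0, -0.018]
    - [18, 20.5, 4, 0, 0, -0.018]
    - [18, 20.5, 4, 0, 0, -0.018]
    - [18, 20.5, 4, 0, 0, -0.018]
    - [18, 20.5, 4, 0, 0, -0.018]
  gripper: 0
  force: 10

```text
clock: 1.82
position: [0.5409, -0.1873, 0.3067]
ee_rot: [-3.14, 0.107, 0.001]
force: [0.1, -0.9, 0.2]
width: 0.005
gripper_force: 0.0
```

```bash
python3 - <<'E'
from h import *
im,c=snap('wrist','w1.png'); s=observe(); print(s['clock'],s['position'],s['ee_rot'],s['joints'])
np.save('w1.npy',c,allow_pickle=True)
E
```

```text
1.8667 [ 0.54477807 -0.18134976  0.30734138] [-3.13674659  0.098861   -0.00389279] [ 0.34887736  0.30534996 -0.15848667  1.56689212  0.04585484  1.27133943
 -1.44965052]
```

View pics/w1.png

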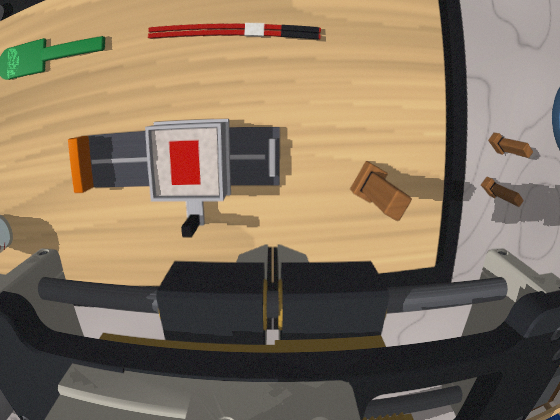

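Wrist view: mark (185,163), stop (78,165), and the black post from (195,212) up to its top at (187,232). The tamper's foot is at (365,182) and its handle top at (398,203). Next I'll take a fresh picture now the arm is still and measure from it.

```bash
cat >> h.py <<'E'
def comps(m,lo=30):
    n,l,st,ce=cv2.connectedComponentsWithStats(m.astype(np.uint8))
    return [(st[i],ce[i],np.argwhere(l==i)[:,::-1]) for i in range(1,n) if st[i][4]>lo]
def rect(pts,z,cal,name='wrist'):
    P=np.array([onz(name,*p,z,cal)[:2] for p in pts])*1000
    c,wh,a=cv2.minAreaRect(P.astype(np.float32)); return np.round(c,1),np.round(wh,1),round(a,1)
E
python3 - <<'E'
from h import *
im,c=snap('wrist','w2.png'); s=observe(); print(s['position'],s['ee_rot'])
hsv=cv2.cvtColor(im,cv2.COLOR_RGB2HSV);H,S,V=[hsv[:,:,i].astype(int) for i in range(3)]
roi=np.zeros(H.shape,bool); roi[100:245,60:430]=1
red=roi&((H<6)|(H>174))&(S>170)&(V>100)
org=roi&(H>=6)&(H<16)&(S>190)&(V>120)
for nm,m,z in(('red',red,.074),('org',org,.064)):
    for st,ce,p in comps(m,60): print(nm,st,ce,onz('wrist',*ce,z,c),rect(p,z,c))
blk=roi&(V<40)
for st,ce,p in comps(blk): print('blk',st,ce)
i2=im[140:230,330:430]
cv2.imwrite('pics/c2.png',np.hstack([cv2.resize(i2,(400,360),interpolation=cv2.INTER_CUBIC)[:,:,::-1],cv2.resize(im[185:245,160:227],(400,360),interpolation=cv2.INTER_CUBIC)[:,:,::-1]]))
E
```

```text
[ 0.54327659 -0.18329649  0.3069108 ] [-3.13760778e+00  9.56737937e-02 -2.46396146e-03]
red [ 175  143   30   44 1209] [190.13647643 164.63027295] [ 0.56627566 -0.07913436  0.074     ] (array([566. , -78.9]), array([36.9, 54.2]), 85.8)
org [ 73 139  15  55 491] [ 79.54989817 166.32179226] [0.57884171 0.09110348 0.064     ] (array([578.8,  91.4]), array([16.4, 78.1]), 85.8)
blk [187 217  17  22 256] [195.34765625 227.76953125]
```

View pics/c2.png

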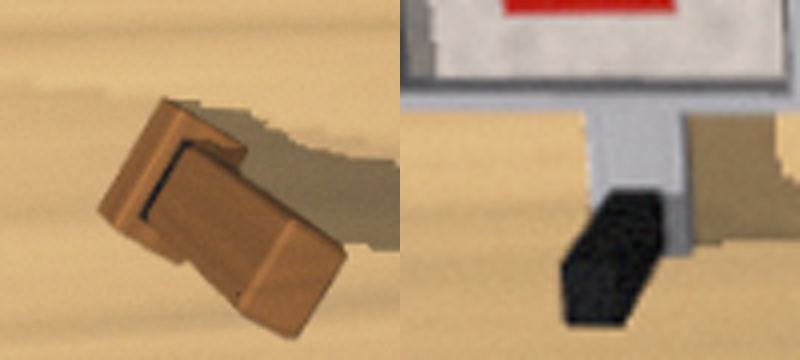

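```bash
python3 - <<'E'
from h import *
from scipy.spatial.transform import Rotation as R
c=cams.get_calibration('wrist')
u,v=192.7,234.
for z in (.06,.08,.09,.1,.11,.12,.13): print(z,np.round(onz('wrist',u,v,z,c),4))
def q(L,z):
    P=np.array([onz('wrist',330+a/4-.4,140+b/4-.4,z,c)[:2] for a,b in L])*1000
    print(z,np.round(P,1).tolist(),'mean',P.mean(0).round(1),'edges',[(round(float(np.hypot(*(P[(i+1)%len(P)]-P[i]))),1),round(float(np.degrees(np.arctan2(*(P[(i+1)%len(P)]-P[i])[::-1]))),1)) for i in range(len(P))])
q([(290,220),(346,256),(295,338),(240,296)],.154)
q([(165,98),(98,210),(185,263)],.024)
q([(178,105),(118,222),(246,150)],.05)
s=observe();print(s['position'],R.from_rotvec(s['ee_rot']).as_matrix().round(3))
E
```

```text
0.06 [ 0.467  -0.0684  0.06  ]
0.08 [ 0.4748 -0.0744  0.08  ]
0.09 [ 0.4787 -0.0773  0.09  ]
0.1 [ 0.4826 -0.0803  0.1   ]
0.11 [ 0.4865 -0.0832  0.11  ]
0.12 [ 0.4904 -0.0862  0.12  ]
0.13 [ 0.4943 -0.0892  0.13  ]
0.154 [[533.6, -317.2], [522.8, -334.4], [500.6, -320.8], [513.6, -303.9]] mean [ 517.7 -319.1] edges [(20.3, -122.1), (26.1, 148.7), (21.3, 52.4), (24.0, -33.5)]
0.024 [[542.8, -321.2], [503.1, -296.6], [481.4, -330.1]] mean [ 509.1 -316. ] edges [(46.7, 148.1), (40.0, -123.0), (62.1, 8.2)]
0.05 [[545.1, -317.9], [505.7, -297.2], [528.8, -342.9]] mean [ 526.5 -319.3] edges [(44.5, 152.2), (51.1, -63.3), (29.8, 56.7)]
[ 0.54327659 -0.18329649  0.3069108 ] [[ 0.998 -0.061  0.002]
 [-0.061 -0.998  0.002]
 [ 0.001 -0.003 -1.   ]]
```

Emit:
step_arm:
  steps:
    - [-16, 16, -21, 0, 0, -0.005]
    - [-16, 16, -21, 0, 0, -0.005]
    - [-16, 16, -21, 0, 0, -0.005]
    - [-16, 16, -21, 0, 0, 0]
    - [0, 0, -24, 0, 0, 0]
    - [0, 0, -24, 0, 0, 0]
    - [0, 0, -24, 0, 0, 0]
    - [0, 0, -24, 0, 0, 0]
    - [0, 0, -24, 0, 0, 0]
    - [0, 0, -24, 0, 0, 0]
    - [0, 0, -23, 0, 0, 0]
    - [0, 0, 0, 0, 0, 0]
    - [0, 0, 0, 0, 0, 0]
    - [0, 0, 0, 0, 0, 0]

```text
clock: 3.08
position: [0.4768, -0.1247, 0.0567]
ee_rot: [3.139, -0.129, 0.001]
force: [-1.1, 0.2, 0.7]
width: 0.002
gripper_force: 0.0
```

Emit:
step_arm:
  steps:
    - [0.7, 9, 0, 0, 0, 0]
    - [0.7, 9, 0, 0, 0, 0]
    - [0.7, 9, 0, 0, 0, 0]
    - [0.7, 9, 0, 0, 0, 0]
    - [0.7, 9, 0, 0, 0, 0]
    - [0.7, 9, 0, 0, 0, 0]
    - [0.7, 9, 0, 0, 0, 0]
    - [0.7, 9, 0, 0, 0, 0]
    - [0.7, 9, 0, 0, 0, 0]
    - [0.7, 9, 0, 0, 0, 0]
    - [0.7, 9, 0, 0, 0, 0]
    - [0.7, 9, 0, 0, 0, 0]
    - [0.5, 6, 0, 0, 0, 0]
    - [0.3, 4, 0, 0, 0, 0]
    - [0, 0, 0, 0, 0, 0]

```text
clock: 4.33
position: [0.4854, -0.0048, 0.0556]
ee_rot: [-3.138, 0.127, 0.001]
force: [-1.2, -0.4, 0.8]
width: 0.003
gripper_force: 0.0
```

Emit:
step_arm:
  steps:
    - [0.2, 2, 0, 0, 0, 0]
    - [0.2, 2, 0, 0, 0, 0]
    - [0.2, 2, 0, 0, 0, 0]
    - [0.1, 2, 0, 0, 0, 0]

```text
clock: 4.67
position: [0.4858, 0.0011, 0.0555]
ee_rot: [3.138, -0.13, -0.002]
force: [-1.3, -3.5, 0.4]
width: 0.004
gripper_force: 1.7
```

Emit:
step_arm:
  steps:
    - [0.1, 2, 0, 0, 0, 0]
    - [0.1, 2, 0, 0, 0, 0]

```text
clock: 4.83
position: [0.4861, 0.0055, 0.0555]
ee_rot: [3.139, -0.13, -0.001]
force: [-1.2, -2.3, -1.9]
width: 0.007
gripper_force: 1.6
```

```bash
python3 - <<'E'
from h import *
im,c=snap('wrist','w3.png'); s=observe(); print(s['position'],s['force'])
E
```

```text
[0.48614079 0.00609629 0.05558074] [-2.3098444  -1.84410971 -1.31601249]
```

View pics/w3.png

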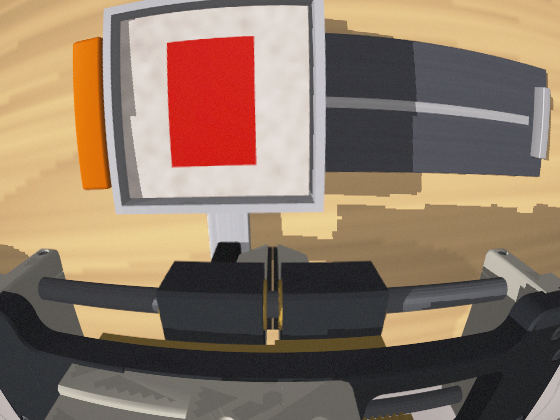

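The picture shows the mould almost at the orange stop (edge near (105,115)), with the left finger against the post at (228,255). I'll nudge it on until the force rises.

Emit:
step_arm:
  steps:
    - [0.1, 2, 0, 0, 0, 0]
    - [0.1, 2, 0, 0, 0, 0]
    - [0, 0, 0, 0, 0, 0]

```text
clock: 5.13
position: [0.4866, 0.0101, 0.0557]
ee_rot: [-3.139, 0.129, 0.0]
force: [-2.2, -2.0, -0.5]
width: 0.006
gripper_force: 0.9
```

Emit:
step_arm:
  steps:
    - [0.1, 2, 0, 0, 0, 0]
    - [0.1, 2, 0, 0, 0, 0]
    - [0, 0, 0, 0, 0, 0]

```text
clock: 5.38
position: [0.4867, 0.0122, 0.0557]
ee_rot: [3.137, -0.131, -0.001]
force: [-1.9, -8.3, -0.5]
width: 0.005
gripper_force: 4.2
```

Emit:
step_arm:
  steps:
    - [0.1, 2, 0, 0, 0, 0]
    - [0, 0, 0, 0, 0, 0]
    - [-1, -10, 0, 0, 0, 0]
    - [0, 0, 24, 0, 0, 0]
    - [0, 0, 24, 0, 0, 0]
    - [0, 0, 24, 0, 0, 0]
    - [0, 0, 24, 0, 0, 0]

```text
clock: 5.97
position: [0.4865, 0.0064, 0.1532]
ee_rot: [-3.138, 0.128, -0.002]
force: [0.8, 0.0, -0.2]
width: 0.003
gripper_force: 0.0
```

Emit:
step_arm:
  steps:
    - [-1, -23, 7.5, 0, 0, -0.038]
    - [-1, -23, 7.5, 0, 0, -0.038]
    - [-1, -23, 7.5, 0, 0, -0.038]
    - [-1, -23, 7.5, 0, 0, -0.038]
    - [-1, -23, 7.5, 0, 0, -0.038]
    - [-1, -23, 7.5, 0, 0, -0.038]
    - [-1, -23, 7.5, 0, 0, -0.038]
    - [-1, -23, 7.5, 0, 0, -0.038]
    - [-1, -23, 7.5, 0, 0, -0.038]
    - [-1, -23, 7.5, 0, 0, -0.038]
    - [-1, -23, 7.5, 0, 0, -0.038]
    - [-1, -23, 7.5, 0, 0, -0.038]
    - [-1, -23, 7.5, 0, 0, -0.038]
    - [0, 0, 0, 0, 0, 0]
    - [0, 0, 0, 0, 0, 0]
    - [0, 0, 0, 0, 0, 0]
  gripper: 1

```text
clock: 7.3
position: [0.4735, -0.2925, 0.2492]
ee_rot: [-3.012, 0.89, -0.001]
force: [-0.2, 0.1, 0.6]
width: 0.997
gripper_force: 0.0
```

```bash
python3 - <<'E'
from h import *
im,c=snap('wrist','w4.png'); s=observe(); print(s['clock'],s['position'],s['ee_rot'],s['width'])
t,ct=snap('top','t4.png')
for nm,i,cc in(('wrist',im,c),('top',t,ct)):
    hsv=cv2.cvtColor(i,cv2.COLOR_RGB2HSV);H,S,V=[hsv[:,:,k].astype(int) for k in range(3)]
    red=((H<6)|(H>174))&(S>170)&(V>100); org=(H>=6)&(H<16)&(S>190)&(V>120)
    for n2,m,z in(('red',red,.074),('org',org,.064)):
        for st,ce,p in comps(m,60): print(nm,n2,st,onz(nm,*ce,z,cc).round(4),rect(p,z,cc,nm))
E
```

```text
7.35 [ 0.4734796  -0.29201331  0.24901307] [-3.01209973e+00  8.89191435e-01 -7.79009139e-05] 0.998222204017848
wrist red [ 91  45  17  18 149] [ 0.7069 -0.2157  0.074 ] (array([ 707. , -215.6]), array([19.3, 13.6]), 84.2)
wrist red [ 16  66  64  63 686] [ 0.7165 -0.1295  0.074 ] (array([ 717.7, -124.2]), array([116.7,  13.7]), 83.3)
wrist red [ 23 233  22  22 242] [0.5897 0.029  0.074 ] (array([588.9,  30. ]), array([36.5, 23. ]), 85.5)
top red [256 166  38   8 144] [ 0.7356 -0.0967  0.074 ] (array([735.7, -95.4]), array([123.8,  13.2]), 83.8)
top red [230 210  11  16 165] [0.5753 0.0314 0.074 ] (array([575.2,  31.3]), array([49. , 32.6]), 0.9)
top org [214 205   7  24 107] [0.5784 0.0914 0.064 ] (array([578.6,  91.4]), array([14.7, 75.9]), 85.7)
top org [467 208  20  18 271] [ 0.5917 -0.7698  0.064 ] (array([ 590.9, -768.8]), array([56.6, 64.1]), 0.9)
```

View pics/w4.png

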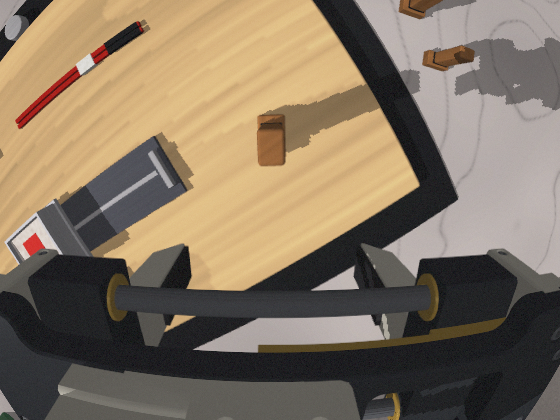

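The tamper's handle top is near (271,150) with the foot behind it at (271,120), nearly square to the gripper. The mould sits 60 mm from the stop block's middle, as it should when it touches.

```bash
python3 - <<'E'
from h import *
im=cv2.imread('pics/w4.png'); 
cv2.imwrite('pics/c4.png',cv2.resize(im[105:175,240:310],None,fx=8,fy=8,interpolation=cv2.INTER_CUBIC))
E
```

```text
(no output)
```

View pics/c4.png

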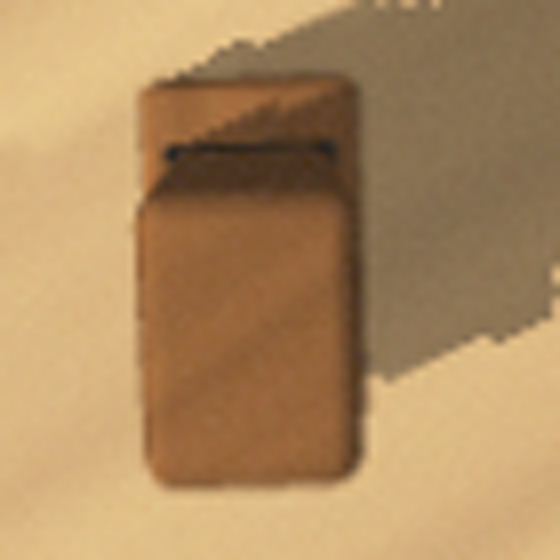

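```bash
python3 - <<'E'
from h import *
c=cams.get_calibration('wrist')
def q(L,z):
    P=np.array([onz('wrist',240+a/8-.44,105+b/8-.44,z,c)[:2] for a,b in L])*1000
    print(z,P.mean(0).round(1),[(round(float(np.hypot(*(P[(i+1)%len(P)]-P[i]))),1),round(float(np.degrees(np.arctan2(*(P[(i+1)%len(P)]-P[i])[::-1]))),1)) for i in range(len(P))],P.round(1).tolist())
q([(142,195),(352,195),(362,487),(146,487)],.154)
q([(140,82),(358,78)],.05)
q([(165,152),(335,148)],.05)
E
```

```text
0.154 [ 517.2 -317.9] [(20.2, -122.9), (28.7, 149.5), (21.2, 57.1), (28.7, -32.5)] [[534.9, -316.9], [524.0, -333.9], [499.2, -319.3], [510.7, -301.5]]
0.05 [ 537.4 -330.1] [(29.5, -121.8), (29.5, 58.2)] [[545.2, -317.6], [529.6, -342.6]]
0.05 [ 529.2 -325. ] [(23.0, -121.5), (23.0, 58.5)] [[535.3, -315.2], [523.2, -334.8]]
```

Emit:
step_arm:
  steps:
    - [11, -6.4, 0, 0, 0, 0.006]
    - [11, -6.4, 0, 0, 0, 0.006]
    - [11, -6.4, 0, 0, 0, 0]
    - [10.5, -6.4, 0, 0, 0, 0]
    - [0, 0, 0, 0, 0, 0]
    - [0, 0, -24, 0, 0, 0]
    - [0, 0, -24, 0, 0, 0]
    - [0, 0, -24, 0, 0, 0]
    - [0, 0, -24, 0, 0, 0]
    - [0, 0, -24, 0, 0, 0]
    - [0, 0, -24, 0, 0, 0]
    - [0, 0, 0, 0, 0, 0]
    - [0, 0, 0, 0, 0, 0]
    - [0, 0, 0, 0, 0, 0]

```text
clock: 8.57
position: [0.5171, -0.3188, 0.1066]
ee_rot: [3.018, -0.874, 0.002]
force: [-0.3, -0.3, 0.6]
width: 1.003
gripper_force: 0.0
```

Emit:
step_arm:
  steps:
    - [0, 0, 0, 0, 0, 0]
    - [0, 0, 0, 0, 0, 0]
    - [0, 0, 0, 0, 0, 0]
    - [0, 0, 0, 0, 0, 0]
    - [0, 0, 0, 0, 0, 0]
    - [0, 0, 0, 0, 0, 0]
    - [0, 0, 0, 0, 0, 0]
    - [0, 0, 0, 0, 0, 0]
    - [0, 0, 0, 0, 0, 0]
    - [0, 0, 0, 0, 0, 0]
  gripper: 0
  force: 35

```text
clock: 9.4
position: [0.5165, -0.319, 0.1052]
ee_rot: [-3.017, 0.875, 0.0]
force: [0.2, -0.3, -0.5]
width: 0.323
gripper_force: 0.0
```

Emit:
step_arm:
  steps:
    - [0, 0, 0, 0, 0, 0]
    - [0, 0, 0, 0, 0, 0]
    - [0, 0, 0, 0, 0, 0]
    - [0, 0, 0, 0, 0, 0]
    - [0, 0, 0, 0, 0, 0]
    - [0, 0, 0, 0, 0, 0]

```text
clock: 9.9
position: [0.5164, -0.3191, 0.1052]
ee_rot: [3.017, -0.875, -0.0]
force: [0.2, -0.3, -1.3]
width: 0.24
gripper_force: 34.8
```

Emit:
step_arm:
  steps:
    - [0, 0, 15, 0, 0, 0]
    - [0, 0, 25, 0, 0, 0]
    - [0, 0, 25, 0, 0, 0]
    - [0, 0, 25, 0, 0, 0]
    - [0, 0, 10, 0, 0, 0]

```text
clock: 10.32
position: [0.5177, -0.3197, 0.2086]
ee_rot: [3.016, -0.875, 0.007]
force: [1.2, -1.2, -0.3]
width: 0.238
gripper_force: 34.8
```

Emit:
step_arm:
  steps:
    - [3.4, 20.6, 0, 0, 0, 0.029]
    - [3.4, 20.6, 0, 0, 0, 0.029]
    - [3.4, 20.6, 0, 0, 0, 0.029]
    - [3.4, 20.6, 0, 0, 0, 0.029]
    - [3.4, 20.6, 0, 0, 0, 0.029]
    - [3.4, 20.6, 0, 0, 0, 0.029]
    - [3.4, 20.6, 0, 0, 0, 0.029]
    - [3.4, 20.6, 0, 0, 0, 0.029]
    - [3.4, 20.6, 0, 0, 0, 0.029]
    - [3.4, 20.6, 0, 0, 0, 0.029]
    - [3.4, 20.6, 0, 0, 0, 0.029]
    - [3.4, 20.6, 0, 0, 0, 0.029]
    - [3.4, 20.6, 0, 0, 0, 0.029]
    - [3.4, 20.6, 0, 0, 0, 0.029]
    - [3.4, 20.6, 0, 0, 0, 0.029]
    - [3.4, 20.6, 0, 0, 0, 0.029]
    - [3.4, 20, 0, 0, 0, 0.027]
    - [0, 0, 0, 0, 0, 0]
    - [0, 0, 0, 0, 0, 0]
    - [0, 0, 0, 0, 0, 0]

```text
clock: 11.98
position: [0.5739, 0.0299, 0.2045]
ee_rot: [3.139, -0.116, -0.002]
force: [0.8, -0.7, -0.2]
width: 0.235
gripper_force: 34.8
```

```bash
python3 - <<'E'
from h import *
im,c=snap('wrist','w5.png'); s=observe(); print(s['clock'],s['position'],s['ee_rot'],s['force'],s['width'])
hsv=cv2.cvtColor(im,cv2.COLOR_RGB2HSV);H,S,V=[hsv[:,:,k].astype(int) for k in range(3)]
red=((H<6)|(H>174))&(S>170)&(V>100); org=(H>=6)&(H<16)&(S>190)&(V>120)
for n2,m,z in(('red',red,.074),('org',org,.064)):
    for st,ce,p in comps(m,60): print(n2,st,onz('wrist',*ce,z,c).round(4),rect(p,z,c))
E
```

```text
12.0333 [0.57397312 0.02939238 0.20472651] [ 3.13858926e+00 -1.17450293e-01 -1.25015634e-03] [-0.28348456 -0.65221044 -0.93517052] 0.23704112919690118
red [319  10 120  25 678] [ 0.7336 -0.0762  0.074 ] (array([733.8, -80.6]), array([116.2,   5.9]), 83.4)
red [318  18 120  25 709] [ 0.7259 -0.0753  0.074 ] (array([726.3, -78.9]), array([115.8,   6.6]), 83.6)
red [458  35  16   9  78] [ 0.7233 -0.1701  0.074 ] (array([ 723.4, -170.6]), array([18.6,  5.7]), 83.4)
red [458  43  15   9  85] [ 0.7156 -0.1693  0.074 ] (array([ 715.7, -169.1]), array([17.3,  6.1]), 84.4)
red [250 170  41  21 659] [0.5934 0.0313 0.074 ] (array([591.1,  31.2]), array([36.4, 18.6]), 85.7)
org [ 197  153   22   81 1343] [0.5804 0.0922 0.064 ] (array([579.7,  92.4]), array([16.9, 80.1]), 86.0)
```

View pics/w5.png

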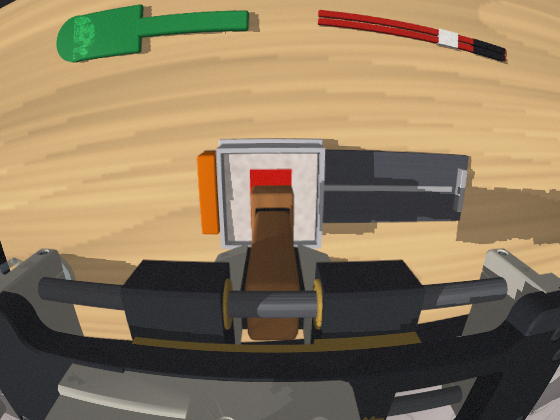

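The wrist view shows the tamper held upright over the mould, its foot's front edge at about (250–294,190), and the mark visible at (270,178). The mould is against the orange stop. I'll check the foot's sideways position in the hand.

```bash
python3 - <<'E'
from h import *
im=cv2.imread('pics/w5.png')
c=cams.get_calibration('wrist'); s=observe(); p=s['position']
g=im.astype(int); 
for r in (190,194,198,202):
    m=(g[r,:,2]-g[r,:,0]>35)&(g[r,:,2]<200); k=np.where(m[235:310])[0]+235
    L,R_=k.min(),k.max()+1
    for z in (.124,.150):
        a=onz('wrist',L-.5,r,z,c);b=onz('wrist',R_-.5,r,z,c); m2=(a+b)/2
        print(r,L,R_,z,a[:2].round(4),b[:2].round(4),'w',np.hypot(*(a-b)[:2]).round(4),'ctr rel tcp',(m2-p)[:2].round(4))
print(im[184:215:2,272].tolist())
E
```

```text
190 251 292 0.124 [0.5958 0.0448] [0.5935 0.0139] w 0.031 ctr rel tcp [ 0.0206 -0.    ]
190 251 292 0.15 [0.6023 0.0425] [0.6002 0.015 ] w 0.0276 ctr rel tcp [ 0.0273 -0.0006]
194 250 293 0.124 [0.5927 0.0458] [0.5903 0.0134] w 0.0326 ctr rel tcp [0.0175 0.0002]
194 250 293 0.15 [0.5996 0.0435] [0.5974 0.0145] w 0.029 ctr rel tcp [ 0.0245 -0.0004]
198 250 293 0.124 [0.5896 0.0461] [0.5871 0.0135] w 0.0327 ctr rel tcp [0.0144 0.0004]
198 250 293 0.15 [0.5968 0.0437] [0.5946 0.0147] w 0.0291 ctr rel tcp [ 0.0217 -0.0002]
202 250 293 0.124 [0.5864 0.0464] [0.584  0.0137] w 0.0328 ctr rel tcp [0.0112 0.0007]
202 250 293 0.15 [0.594 0.044] [0.5918 0.0149] w 0.0292 ctr rel tcp [0.0189 0.    ]
[[15, 26, 192], [40, 58, 83], [35, 57, 82], [42, 60, 86], [40, 60, 87], [54, 92, 143], [63, 107, 157], [65, 108, 160], [64, 108, 159], [64, 107, 160], [62, 108, 160], [61, 106, 159], [31, 39, 54], [27, 33, 38], [35, 56, 83], [40, 62, 85]]
```

Emit:
step_arm:
  steps:
    - [0.2, 1.8, -10, 0, 0, 0]
    - [0, 0, -12, 0, 0, 0]
    - [0, 0, -12, 0, 0, 0]
    - [0, 0, -9, 0, 0, 0]
    - [0, 0, 0, 0, 0, 0]
    - [0, 0, 0, 0, 0, 0]
    - [0, 0, 0, 0, 0, 0]

```text
clock: 12.62
position: [0.5748, 0.0322, 0.1626]
ee_rot: [-3.139, 0.116, -0.001]
force: [-0.8, -0.6, -1.0]
width: 0.237
gripper_force: 34.8
```

Emit:
step_arm:
  steps:
    - [0, 0, -2, 0, 0, 0]
    - [0, 0, -2, 0, 0, 0]
    - [0, 0, -2, 0, 0, 0]
    - [0, 0, -1, 0, 0, 0]
    - [0, 0, 0, 0, 0, 0]
    - [0, 0, 0, 0, 0, 0]

```text
clock: 13.12
position: [0.5745, 0.0324, 0.1553]
ee_rot: [3.139, -0.115, 0.0]
force: [-1.1, -0.1, -1.3]
width: 0.24
gripper_force: 34.8
```

Emit:
step_arm:
  steps:
    - [0, 0, -1.5, 0, 0, 0]
    - [0, 0, -1.5, 0, 0, 0]
    - [0, 0, 0, 0, 0, 0]
    - [0, 0, 0, 0, 0, 0]

```text
clock: 13.45
position: [0.5746, 0.0324, 0.1523]
ee_rot: [-3.139, 0.115, -0.0]
force: [0.1, -0.3, 2.3]
width: 0.238
gripper_force: 34.8
```

Emit:
step_arm:
  steps:
    - [0, 0, -1, 0, 0, 0]
    - [0, 0, -1, 0, 0, 0]
    - [0, 0, -1, 0, 0, 0]
    - [0, 0, -1, 0, 0, 0]
    - [0, 0, -1, 0, 0, 0]
    - [0, 0, -0.5, 0, 0, 0]
    - [0, 0, 0, 0, 0, 0]
    - [0, 0, 0, 0, 0, 0]
    - [0, 0, 0, 0, 0, 0]

```text
clock: 14.2
position: [0.5746, 0.0324, 0.1468]
ee_rot: [3.139, -0.115, 0.0]
force: [-0.3, -0.1, 3.6]
width: 0.24
gripper_force: 34.8
```

```bash
python3 - <<'E'
from h import *
F=[]
for i in range(12):
    im=cams.get_image('wrist'); s=observe(); F.append(np.r_[s['force'],s['position']])
print(np.mean(F,0).round(4),np.std(F,0).round(4),s['ee_rot'],s['clock'])
c=cams.get_calibration('wrist'); cv2.imwrite('pics/w6.png',cv2.resize(im[100:300,130:400],None,fx=2.5,fy=2.5,interpolation=cv2.INTER_CUBIC)[:,:,::-1])
hsv=cv2.cvtColor(im,cv2.COLOR_RGB2HSV);H,S,V=[hsv[:,:,k].astype(int) for k in range(3)]
org=(H>=6)&(H<16)&(S>190)&(V>120)
for st,ce,p in comps(org,60): print(st,onz('wrist',*ce,.064,c).round(4))
E
```

```text
[-0.0051  0.273   3.9045  0.5746  0.0324  0.1468] [0.4485 0.5088 0.422  0.     0.     0.    ] [-3.13946145e+00  1.15132390e-01 -3.22724371e-04] 14.8
[ 184  161   27   99 1936] [0.5821 0.0918 0.064 ]
```

View pics/w6.png

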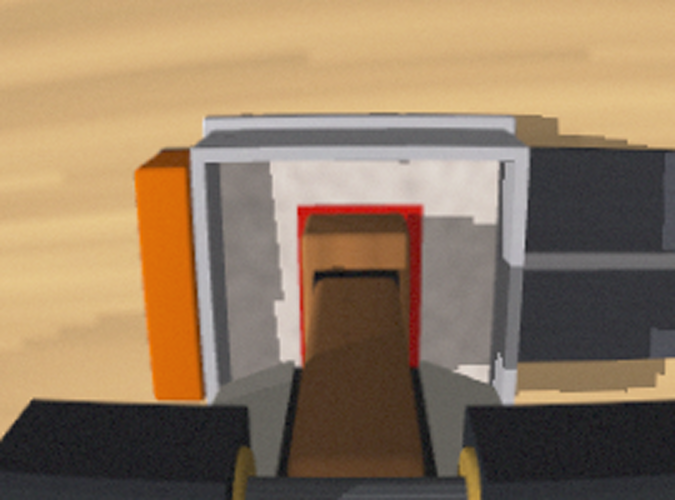

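The foot stands inside the mark with a red border visible on the front and both sides, about 1.5 mm off centre. The mould touches the stop. The upward force is 3.9 N plus about 1 N of tamper weight offset, so roughly 5 N, and the plate is down about 8.5 mm. I'm handing it in.

```bash
python3 -c "
from cell import job
print(job.sign_off())"
```

```text
the job is handed in; nothing more can be done
None
```

The job is handed in: the mould is against the orange stop, and the tamper is held upright on the red mark (about 1.5 mm off centre), pressing with about 5 N so the plate is about 8.5 mm down.

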